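Lock the spring-button column into the bench stand

TASK

Take the column that has the spring button out of the wooden block, squeeze its button in and slide the column down into the square socket of the stand, the button on the side of the socket's slot, until the column is fully home and the button has popped out through the slot. Leave the plain stub in the block and disturb nothing else.

Things in the scene. Friction and masses are not known exactly. Their poses are not given: they have to be found in the camera images.
- column_mid (a point): The column: upright 24 mm square aluminium tube, 112 mm long, about 0.16 kg, black end plugs, standing in a well of the wooden block. The point is its centre, 56 mm above its lower end; z points up along the tube. The lowest 6 mm taper to 18 mm square. The spring button is on its -x face. Pushed by 5 to 20 N it slides down the socket while the button rubs on the wall
- button_mid (a point): Centre of the spring button's outer face: a steel bar 10 mm wide, 36 mm tall (ends square), standing 7 mm out of the column's -x face, from 2 to 38 mm above the column's centre. Unpressed, its lower end lands on the socket's rim and blocks. It moves as one piece: pressing its upper part holds it all flush, and once its lower part is inside the socket the wall keeps it in. Axes as the column's
- button (a joint): How far the spring button is pressed in (m): 0 is fully out (it springs back by itself), 0.007 is flush with the column's face. It takes about 2.5 N to start and 6 N to hold flush
- socket_mouth (a point): Centre of the stand's mouth, at the rim, 116 mm above the bench; z up. The stand is fixed: a 96 mm square steel foot and an upright square tube, 32 mm outside, 26.4 mm inside, 104 mm deep: a column fully home stands 8 mm out, its centre 48 mm below this point. Only the -x wall has a slot, 14 mm wide, 8 to 48 mm below the rim; it takes the button when both x axes point the same way
- block: Wooden storage block 70 x 130 x 38 mm, fixed. The origin is the centre of its underside. It has two square wells of 27 mm, 30 mm deep, 35 mm to either side of the centre along its y axis; the column stands in one and the stub in the other, both with their axes parallel to the block's
- stub_mid (a point): The plain stub: the same 24 mm square tube but 80 mm long and with no button, in the other well of the block; to be left there. The point is its centre, 40 mm above its lower end
- battery: Block battery, 18 x 26 x 49 mm, upright on the bench just behind the stand; origin at the centre of its underside; not to be moved
- heat_sink: Finned heat sink, 25 x 40 x 22 mm, on the bench just behind the block; origin at the centre of its underside; not to be moved
- transformer: Small transformer, 52 x 42 x 36 mm, on the bench farther back; origin at the centre of its underside; not to be moved
- carton: Small carton, 45 x 74 x 50 mm, farther back; origin at the centre of its underside; not to be moved
There are look-alikes about, which are no part of the job. Of the things that look like the part that bears socket_mouth, take the one that is farthest to the robot's right at the start. Leave any blue look-alike of the part that bears column_mid alone.

How it is judged (in metres and radians):
On the way:
1. the column stands in the socket with its button pressed in, its lower end under the rim (z of column_mid in the frame of socket_mouth below -0.005 m and horizontal distance between column_mid and socket_mouth below 0.006 m and value of joint button above 0.0035 m), for 0.05 s.
At the end, for the whole second after the job is handed in: The column stands in the stand's socket, pushed down to within 2 mm of its full depth (its centre at least 46 mm below the rim), within 4 mm of the socket's axis and 0.06 rad of upright, at rest, with the spring button out again through the slot (pressed in by less than 2 mm) (z of column_mid in the frame of socket_mouth below -0.046 m and horizontal distance between column_mid and socket_mouth below 0.004 m and angle between the z axis of column_mid and the z axis of socket_mouth, either way round below 0.06 rad and value of joint button below 0.002 m and linear speed of column below 0.02 m/s); the robot touches nothing.
It fails at once if the stub is moved by more than 20 mm (distance of stub_mid from where it was at the start of the episode above 0.02 m).
It fails at once if the block battery, heat sink, transformer or carton is moved by more than 20 mm (distance of any of battery, heat_sink, transformer, carton from where it was at the start of the episode above 0.02 m).
It also fails if it takes over 48 s, if anything falls off the work surface, if the arm or the gripper's body presses on something with over 40 N, if the wrist force passes 120 N, or if a joint passes its speed limit or range.

ROBOT

A 6-joint arm with a two-finger parallel gripper is mounted at the origin on a cart in front of the work surface, level with it; the furniture and walls round the work are solid. World frame = base frame: x ahead of the robot, y to its left, z up, the work surface at z = 0. Lengths are in mm, angles in rad, forces in N, time in s.
With the tool pointing down it reaches from about 350 to 975 mm from the base axis. Payload 4.9 kg.
Tool frame: the origin (TCP) lies between the finger pads; the fingertips stand 14 mm ahead of it and the grasp point (between the pads) lies 5 mm behind it (arm.tcp_to_tips is the distance from the TCP to the fingertips, in mm); z points along the fingers, y is the direction in which the jaws open and shut (so a half turn about z gives the same grasp; the last joint's range is limited). The gripper opens to 85 mm and grips with 20 to 120 N. Pads are 22 mm wide; open, the fingers measure 114 mm over their backs; the gripper's body (76 mm by 85 mm) begins 54 mm behind the grasp point. The pads swing forward as they close: fully open they stand 13 mm farther back than shut.
Start: joints at [1.226, 0.053, 1.613, -0, 1.476, -0.119], TCP at [139.92, 609.117, 245.304] pointing down, gripper open.
Joint ranges: [-3.01, 3.01], [-1.01, 2.22], [0.06, 2.58], [-1.02, 4.17], [0.09, 2.62], [-3.14, 3.14]. Speed limits (rad/s): [2.57, 2.57, 3.14, 3.14, 3.14, 3.14].

INTERFACE

Orientations are given as a unit quaternion [w, x, y, z].
In Python, from station import arm gives the robot as it stands.
- The arm moves only by the tool jog_arm, never from a script. Its argument "targets" is a list of rows, each a list of 4 numbers: the shift along the tool's x, y, z each as a share of 5 cm, from -1 to 1, then the turn about the tool's z as a share of 4 degrees, from -1 to 1. In form: [[dx, dy, dz, roll], ...]. A call has 1 to 12 rows; each row shifts and turns the commanded pose from where the row before left it, along the tool's axes as they then stand; what a row does not reach is not made up. A row lasts 1/10 s, in which the tool goes at most 50 mm and 8.59 degrees, less where a joint would pass 70% of its speed; a pose out of reach is approached as far as the arm can. A call with a number of a shift or a turn outside -1 to 1 is refused whole. A call with a gripper value outside its range is refused whole. "claw" is the closure, from -1 (fully open) to 1 (shut), set as the call begins (left out, the last holds). The fingers move at their own pace and stop on an object; "force" is the grip in N (left out, the last holds). Time passes only in rows, so rows that do not move let the fingers close. It gives the time, the measured TCP pose, the force and the opening at its end, in the units of the state.
- arm.get_state(): the state, without advancing time (a new reading comes with each control period).
- arm.capture(name): name is "scene" or "top"; returns a dict with "pixels" (420x560x3 uint8, red, green, blue), "fx", "fy", "cx", "cy" (pixels), "dist" ([k1, k2, p1, p2, k3] as OpenCV has them; the pictures are not rectified), "view" (4x4, takes a point from world to camera coordinates). Camera axes: x right, y down, z forward; pixel columns grow to the right and rows downward; lengths in mm; the calibration is good to about 2 mm. A picture is of the moment at which its call begins. There is no depth.
- arm.hand_in(): hands the job in, once; it reports no verdict.
Trained networks look in a picture, given as the dict that the camera call returned (one of the last four; its "shot" number tells which), for a name from the list of things; names that differ only in an ending like _2 or _b are one class to them, and where a whole thing is asked for, a point or a joint stands for the part that bears it (a point fixed in the world has none). Each returns a list of dicts, best first, with "confidence" (0 to 1); they miss things now and then, are a little off and sometimes report something else, mostly with a low value. They report only what shows in the picture. A call takes as long as a camera call. They do not tell look-alikes from the thing itself.
- arm.spot_in(picture, query): "rect" ([left, top, right, bottom] in pixels, round what is visible of it).
The state is a dict: "time_s": time; "joint_positions": joint angles; "qvel": joint speeds; "tau": joint torques, N m; "position": TCP position; "eef_rot": TCP orientation; "ft_force": force on the tool from outside, world axes, zero at the start; "moment": the same for the moment, N m; "finger_gap": finger opening in mm.
Only numpy, scipy, OpenCV 4.12 (cv2) and the standard library are available. Lean on these libraries where they do the work, as an engineer would, in place of code of your own. Each camera call takes 0.05 s, during which the arm holds its last target.

## Working session

There is one attempt and no reset: what is moved stays moved. The work goes in short steps, Python scripts to look and compute and a tool call to move; the robot and the scene stay as the last step left them, time stands still between calls to the robot, and variables do not carry over. Pictures are saved under pics/ and viewed, and the job is handed in when it is done.

Besides the shell and the picture viewer there is one more tool, called after ">>>" by a JSON object that holds its "name" and its "arguments". jog_arm: Moves the arm, as the interface text tells. Its arguments: {"type":"object","properties":{"targets":{"type":"array"},"claw":{"type":"number"},"force":{"type":"number"}},"required":["targets"]}

```bash
mkdir -p pics; ls; cat > h.py <<'E'
import numpy as np, cv2
from station import arm
def save(p,name): cv2.imwrite(f'pics/{name}.png',p['pixels'][:,:,::-1])
def K(p): return np.array([[p['fx'],0,p['cx']],[0,p['fy'],p['cy']],[0,0,1.]]),np.array(p['dist'],float)
def proj(p,X):
    V=np.array(p['view']);k,d=K(p)
    r,_=cv2.Rodrigues(V[:3,:3]);return cv2.projectPoints(np.array(X,float).reshape(-1,1,3),r,V[:3,3],k,d)[0].reshape(-1,2)
def ray(p,uv):
    V=np.array(p['view']);k,d=K(p)
    n=cv2.undistortPoints(np.array(uv,float).reshape(-1,1,2),k,d).reshape(-1,2)
    R=V[:3,:3];o=-R.T@V[:3,3];D=np.c_[n,np.ones(len(n))]@R;return o,D
def atz(p,uv,z):
    o,D=ray(p,uv);t=(z-o[2])/D[:,2];return o+t[:,None]*D
E
python3 - <<'E'
from h import *
import pickle
print(arm.get_state())
for n in ['scene','top']:
    p=arm.capture(n);save(p,n+'0');pickle.dump(p,open(n+'0.pkl','wb'))
    V=np.array(p['view']);print(n,-V[:3,:3].T@V[:3,3],V[2,:3],p['fx'],p['dist'])
    for q in ['column_mid','button_mid','socket_mouth','block','stub_mid','battery','heat_sink','transformer','carton']:
        print(q,[([round(float(a)) for a in d['rect']],round(d['confidence'],2)) for d in arm.spot_in(p,q)])
E
```

```text
pics
{'time_s': 0.0, 'joint_positions': array([ 1.22603965e+00,  5.33418814e-02,  1.61425005e+00, -1.08547994e-06,
        1.47598028e+00, -1.18969065e-01]), 'qvel': array([ 1.02116780e-03,  4.35472689e-04, -8.33781263e-04, -9.82307848e-04,
        8.82413736e-04,  6.70506799e-05]), 'tau': array([-8.29201838e-06, -3.93682659e+01, -3.70175886e+01, -2.11135298e-04,
        7.07313055e-03,  2.38023617e-06]), 'position': array([139.70794532, 608.59938387, 244.09851658]), 'eef_rot': array([-2.26916180e-04,  1.12654047e-01,  9.93633779e-01, -9.63415506e-04]), 'ft_force': array([-0.02033094, -0.55825919,  0.52849037]), 'moment': array([ 0.00860483,  0.00458575, -0.03136447]), 'finger_gap': 85.48490736786218}
scene [-117.16323899 -696.9100058   609.69569759] [ 0.67241019  0.55514096 -0.48957435] 543.7278603779482 [-0.02326752  0.          0.          0.          0.        ]
column_mid [([351, 275, 376, 337], 0.89), ([348, 235, 370, 286], 0.69)]
button_mid [([349, 222, 393, 261], 0.57), ([350, 251, 360, 270], 0.44)]
socket_mouth [([192, 156, 245, 218], 0.96), ([177, 192, 247, 266], 0.63)]
blo
[... 365 characters left out ...]
642383] [ 0.16253822 -0.00310742 -0.98669735] 452.53460334380935 [-0.06252505  0.          0.          0.          0.        ]
column_mid [([361, 229, 388, 253], 0.63), ([389, 277, 418, 295], 0.61)]
button_mid [([373, 245, 378, 248], 0.42), ([190, 242, 237, 297], 0.17)]
socket_mouth [([132, 176, 185, 224], 0.98), ([188, 240, 239, 294], 0.88)]
block [([318, 223, 390, 264], 0.87), ([372, 246, 378, 252], 0.73), ([190, 243, 239, 296], 0.54)]
stub_mid [([330, 232, 345, 250], 0.6), ([369, 246, 379, 250], 0.2)]
battery [([207, 224, 224, 238], 0.64)]
heat_sink [([342, 205, 360, 220], 0.54)]
transformer [([272, 161, 298, 192], 0.74), ([363, 230, 388, 252], 0.45)]
carton [([324, 162, 362, 191], 0.61)]
```

```bash
python3 - <<'E'
import cv2
a=cv2.imread('pics/scene0.png');b=cv2.imread('pics/top0.png')
cv2.imwrite('pics/sceneA.png',cv2.resize(a[140:350,150:430],None,fx=2.8,fy=2.8,interpolation=cv2.INTER_CUBIC))
cv2.imwrite('pics/topA.png',cv2.resize(b[140:320,120:440],None,fx=2.5,fy=2.5,interpolation=cv2.INTER_CUBIC))
E
```

```text
(no output)
```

View pics/sceneA.png

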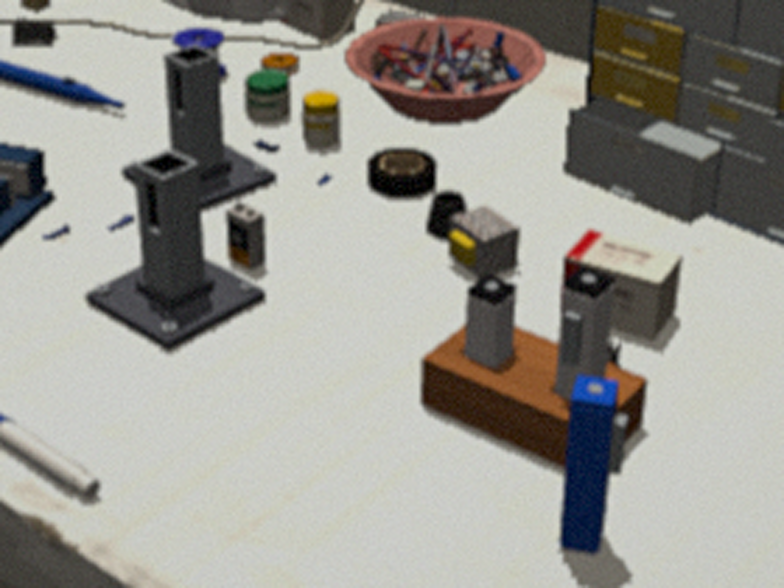

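View pics/topA.png

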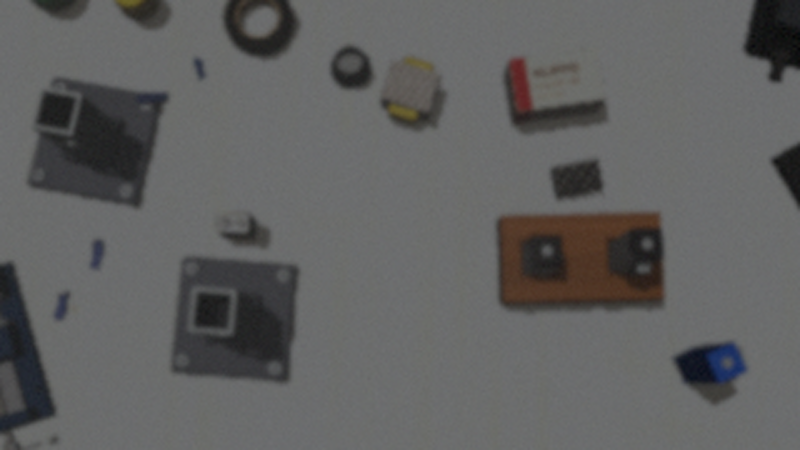

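View pics/scene0.png

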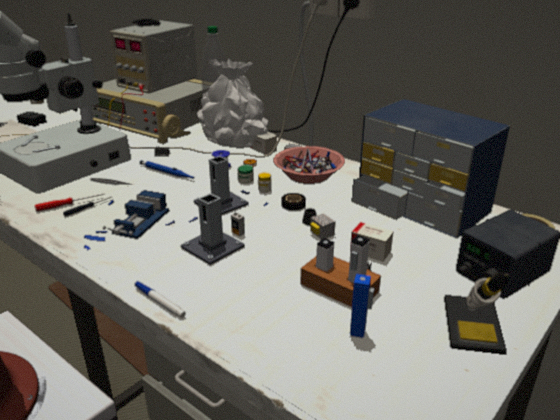

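The scene view shows the following.
- **Columns:** the grey column with the button is at scene (358,255) and top (375,243). The blue look-alike is at scene (361,305) and top (402,285).
- **Stands:** there is a near one at scene (210,225), top (213,268), and a far one at scene (220,180), top (158,200).
- **Choice:** I take the grey column and the near stand. The near stand is the rightmost and has the battery just behind it.

Next come close crops.

```bash
python3 - <<'E'
import cv2,numpy as np
a=cv2.imread('pics/scene0.png');b=cv2.imread('pics/top0.png')
def crop(im,x,y,w,h,s,name,g=1.0):
    c=cv2.resize(im[y:y+h,x:x+w],None,fx=s,fy=s,interpolation=cv2.INTER_CUBIC)
    c=np.clip(c*g,0,255).astype(np.uint8)
    for i in range(0,w,10): cv2.line(c,(i*s,0),(i*s,6 if i%50 else 14),(0,0,255),1); cv2.putText(c,str(x+i),(i*s,20),0,.3,(0,0,255))
    for i in range(0,h,10): cv2.line(c,(0,i*s),(6,i*s),(0,0,255),1);cv2.putText(c,str(y+i),(8,i*s+4),0,.3,(0,0,255))
    cv2.imwrite(f'pics/{name}.png',c)
crop(a,295,225,100,75,8,'c1',1.5)
crop(a,175,185,80,85,7,'c2',1.8)
crop(b,310,215,115,85,7,'c3',2)
crop(b,180,215,80,85,7,'c4',2)
from h import *
print([x for x in dir(arm) if x[0]!='_'],arm.tcp_to_tips)
E
```

```text
['IKError', 'capture', 'get_state', 'hand_in', 'spot_in', 'tcp_to_tips'] 14.0
```

View pics/c1.png

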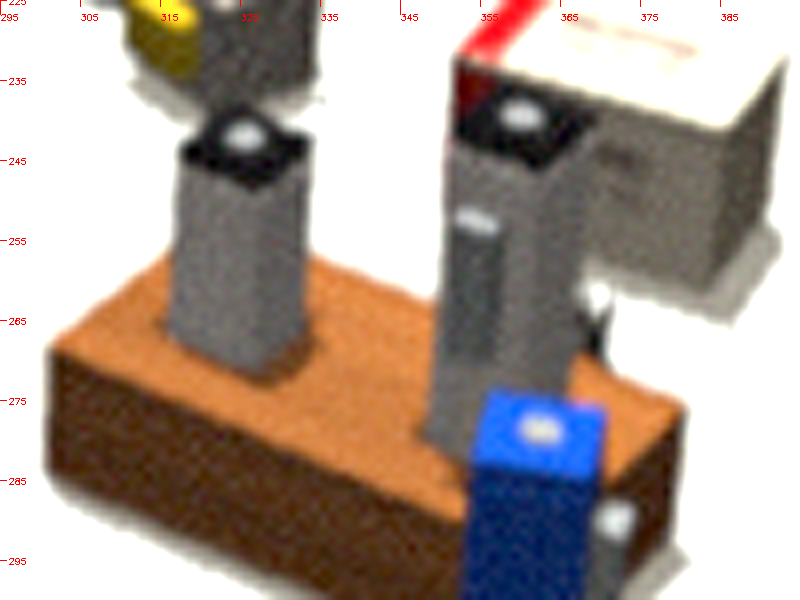

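View pics/c2.png

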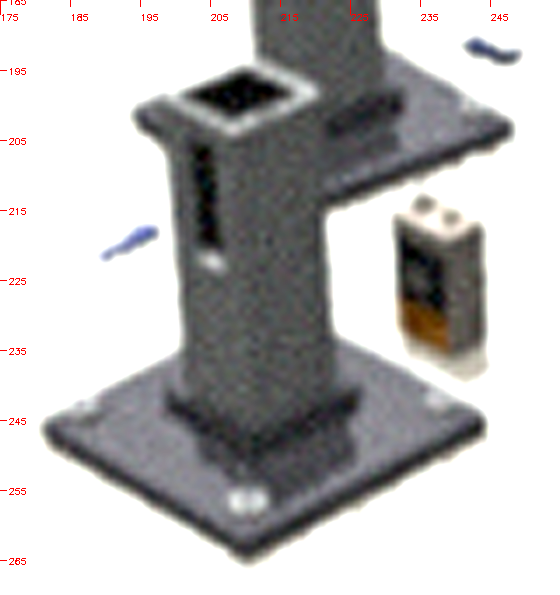

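View pics/c3.png

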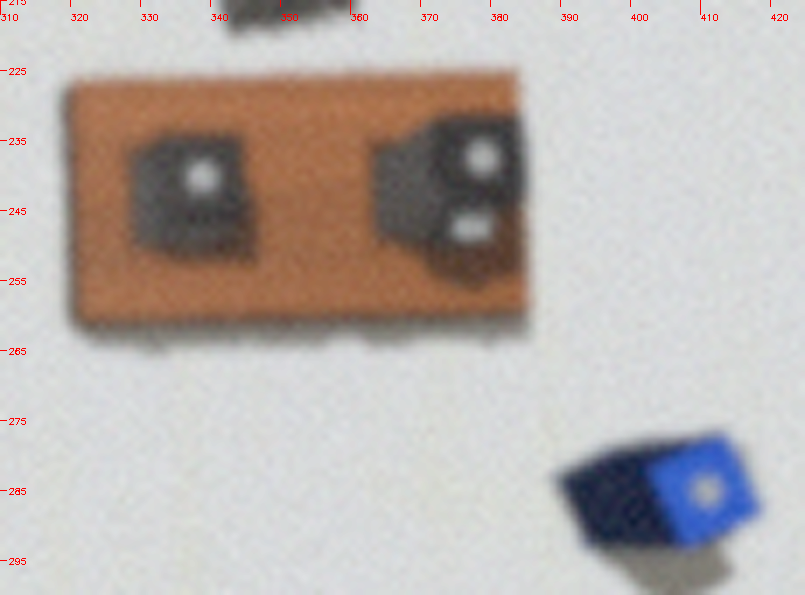

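View pics/c4.png

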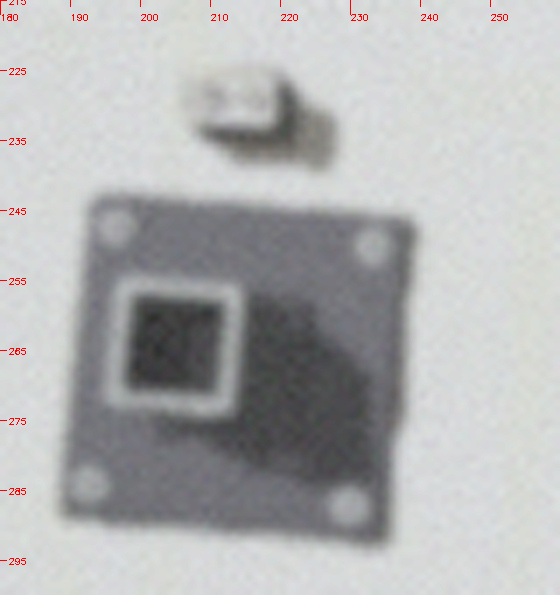

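```bash
cat > fit.py <<'E'
from h import *
import pickle
from scipy.optimize import minimize
from scipy.ndimage import map_coordinates,gaussian_filter
def sq(x,y,yaw,w,d,z,n=40,skip=()):
    c=np.array([[-w,-d],[w,-d],[w,d],[-w,d]])/2.
    P=[];Nn=[]
    R=np.array([[np.cos(yaw),-np.sin(yaw)],[np.sin(yaw),np.cos(yaw)]])
    nn=[[0,-1],[1,0],[0,1],[-1,0]]
    for i in range(4):
        if i in skip: continue
        t=np.linspace(.06,.94,n)[:,None]
        p=c[i]*(1-t)+c[(i+1)%4]*t
        P.append(p@R.T+[x,y]);Nn.append(np.repeat([nn[i]],n,0)@R.T)
    P=np.vstack(P);Nn=np.vstack(Nn)
    return np.c_[P,np.full(len(P),z)],np.c_[Nn,np.zeros(len(P))]
def score(p,g,P,N,off=.8):
    u=proj(p,P);v=proj(p,P+N*2)
    d=v-u;d/=np.linalg.norm(d,axis=1)[:,None]+1e-9
    f=lambda q:map_coordinates(g,[q[:,1],q[:,0]],order=1)
    return np.mean(f(u+off*d)-f(u-off*d))
def fit(p,models,x0,yaws,rng=12):
    """models: list (w,d,z,sign,skip,dx,dy)"""
    g=gaussian_filter(p['pixels'].astype(float).mean(2) if not isinstance(p['pixels'],tuple) else 0,.5)
    def cost(q):
        s=0
        for (w,d,z,sg,skip) in models:
            P,N=sq(q[0],q[1],q[2],w,d,z,skip=skip); s+=sg*score(p,g,P,N)
        return -s
    best=None
    for yaw in yaws:
        for dx in np.arange(-rng,rng+1,3):
            for dy in np.arange(-rng,rng+1,3):
                c=cost([x0[0]+dx,x0[1]+dy,yaw])
                if best is None or c<best[0]: best=(c,[x0[0]+dx,x0[1]+dy,yaw])
    r=minimize(cost,best[1],method='Nelder-Mead',options=dict(initial_simplex=np.array(best[1])+np.array([[0,0,0],[2,0,0],[0,2,0],[0,0,.05]]),xatol=1e-3,fatol=1e-4))
    return r.x,-r.fun
E
python3 - <<'E'
from fit import *
S=pickle.load(open('scene0.pkl','rb'));T=pickle.load(open('top0.pkl','rb'))
Y=np.arange(-.3,.31,.05)
x0=atz(T,[[204.6,264.2]],116)[0];print('rim top guess',x0, 'scene',atz(S,[[209.5,198.7]],116)[0])
m=[(26.4,26.4,116,1,()),(32,32,116,-1,())]
for n,p in (('top',T),('scene',S)): print('rim',n,fit(p,m,x0,Y))
# foot: top outline
for z in (0,8,10,12): print('foot z',z,fit(T,[(96,96,z,1,())],x0,Y))
x1=atz(T,[[378.,238.5]],120)[0];print('col guess',x1,'scene',atz(S,[[360.,239]],120)[0])
for n,p in (('top',T),('scene',S)): print('coltop',n,fit(p,[(24,24,120,1,())],x1,Y,9))
x2=atz(T,[[353.,243]],38)[0];print(x2)
for n,p in (('top',T),('scene',S)): print('block',n,fit(p,[(70,130,38,1,())],x2,Y))
print('blue',atz(T,[[410.5,285]],112),atz(S,[[361.5,278]],112))
x3=atz(T,[[337,240]],88)[0]; print('stubguess',x3,atz(S,[[325,243]],88))
E
```

```text
rim top guess [522.16033838  29.82425742 116.        ] scene [522.1176562   25.62578987 116.        ]
rim top (array([ 5.22798033e+02,  3.00641032e+01, -4.79833198e-02]), np.float64(32.15956541342029))
rim scene (array([ 5.23481322e+02,  2.96720120e+01, -6.45709003e-02]), np.float64(38.03139135707309))
foot z 0 (array([ 5.22938734e+02,  3.03927166e+01, -5.51473707e-02]), np.float64(23.287975896727552))
foot z 8 (array([ 5.22618514e+02,  2.93334661e+01, -5.51391346e-02]), np.float64(24.336788522762376))
foot z 10 (array([ 5.22560807e+02,  2.90387899e+01, -5.52397752e-02]), np.float64(24.515255189482662))
foot z 12 (array([ 5.22425679e+02,  2.87029291e+01, -5.44512824e-02]), np.float64(24.656400165516736))
col guess [ 575.86629615 -286.76249137  120.        ] scene [ 578.5292867 -288.6720652  120.       ]
coltop top (array([ 5.77269797e+02, -2.86956352e+02,  1.20603120e-01]), np.float64(16.837879516960385))
coltop scene (array([ 5.79224262e+02, -2.83924510e+02,  5.30859013e-01]), np.float64(41.83852484266658))
[ 575.4467594  -253.58748878   38.        ]
block top (array([ 5.74561381e+02, -2.50537772e+02,  2.19916179e-02]), np.float64(19.784279474471266))
block scene (array([ 5.83811789e+02, -2.60611971e+02,  3.87119299e-01]), np.float64(19.55810052667116))
blue [[ 492.30246377 -347.63988643  112.        ]] [[ 493.11294203 -347.20262166  112.        ]]
stubguess [ 575.14542627 -215.11159174   88.        ] [[ 571.72365399 -220.87168774   88.        ]]
```

```bash
python3 - <<'E'
from fit import *
S=pickle.load(open('scene0.pkl','rb'));T=pickle.load(open('top0.pkl','rb'))
Y=np.arange(0,.06,.02)
for n,p in (('top',T),('scene',S)):
  for z in (118,120): print('coltop',n,z,fit(p,[(24,24,z,1,())],[576.5,-286.5],Y,6))
  for z in (86,88): print('stubtop',n,z,fit(p,[(24,24,z,1,())],[575,-216],Y,6))
print('block top+base',fit(T,[(70,130,38,1,(0,))],[574.6,-250.5],Y,6))
print('block scene',fit(S,[(70,130,38,1,(0,2))],[574.6,-250.5],Y,6))
def draw(p,segs,name,box,s,g):
    x,y,w,h=box
    c=cv2.resize(p['pixels'][y:y+h,x:x+w,::-1],None,fx=s,fy=s,interpolation=cv2.INTER_CUBIC);c=np.clip(c*g,0,255).astype(np.uint8)
    for P,col in segs:
        u=proj(p,P); q=((u-[x,y]+.5)*s-.5)
        for a in q: cv2.circle(c,tuple(int(round(v)) for v in a),0,col,-1)
    cv2.imwrite(f'pics/{name}.png',c)
R=lambda yw:np.array([[np.cos(yw),-np.sin(yw)],[np.sin(yw),np.cos(yw)]])
yw=.022;b=np.array([574.6,-250.5]);c=b+R(yw)@[0,-35.]
f=lambda x,y,w,d,z:sq(x,y,yw,w,d,z,80)[0]
segs=[(f(*b,70,130,38),(255,255,0)),(f(*b,70,130,0),(255,255,0)),(f(577,-286.5,24,24,120),(0,255,0)),(f(577,-286.5,24,24,38),(0,255,0))]
bm=np.array([577,-286.5])+R(yw)@[-15.5,0]
segs.append((f(*bm,7,10,102),(0,0,255)));segs.append((f(*bm,7,10,66),(0,0,255)))
draw(S,segs,'o1',(295,225,100,75),8,1.5)
draw(T,segs,'o2',(310,215,80,60),9,2)
E
```

```text
coltop top 118 (array([ 5.77535755e+02, -2.87460788e+02,  1.24873802e-01]), np.float64(16.81369319872212))
coltop top 120 (array([ 5.77287215e+02, -2.87001299e+02,  1.24507548e-01]), np.float64(16.838566970779777))
stubtop top 86 (array([ 5.75208127e+02, -2.17919136e+02,  9.33593648e-02]), np.float64(6.826451952069489))
stubtop top 88 (array([ 5.74989860e+02, -2.17656082e+02,  9.49527155e-02]), np.float64(6.847784648390245))
coltop scene 118 (array([ 5.82020573e+02, -2.82262763e+02,  5.35192848e-01]), np.float64(41.604849788642))
coltop scene 120 (array([ 5.79224631e+02, -2.83924664e+02,  5.30883603e-01]), np.float64(41.838508152334896))
stubtop scene 86 (array([ 5.74866700e+02, -2.19214444e+02,  6.91958642e-02]), np.float64(48.58923658402591))
stubtop scene 88 (array([ 5.72214673e+02, -2.21062891e+02,  7.03139807e-02]), np.float64(49.00690438976445))
block top+base (array([ 5.74548473e+02, -2.49488147e+02,  2.23262257e-02]), np.float64(19.40130143856364))
block scene (array([ 5.69536381e+02, -2.44563499e+02,  1.84215228e-02]), np.float64(2.873425027065889))
```

View pics/o1.png

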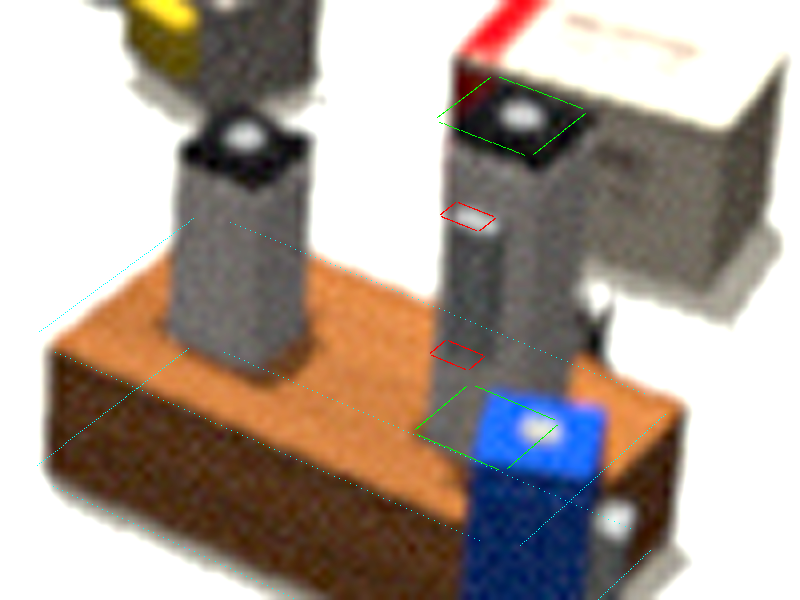

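View pics/o2.png

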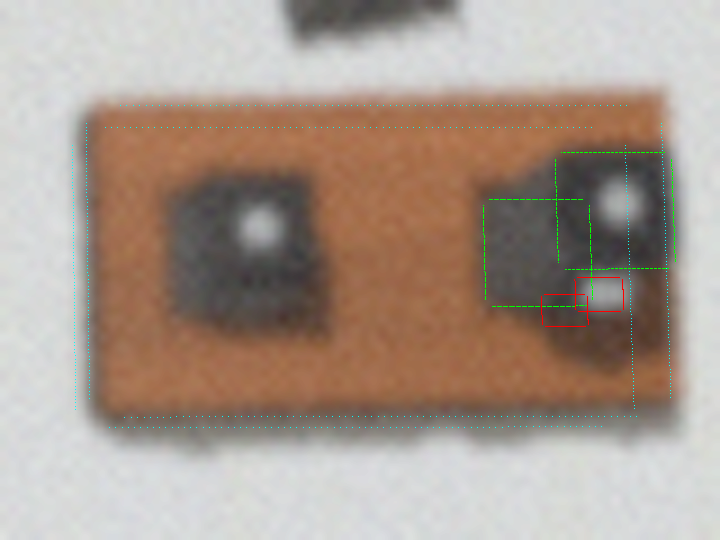

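```bash
cat > ls.py <<'E'
from fit import *
from scipy.optimize import least_squares
S=pickle.load(open('scene0.pkl','rb'));T=pickle.load(open('top0.pkl','rb'))
cs=lambda c:[(c[0]+.5)/8-.5+295,(c[1]+.5)/8-.5+225]
ct=lambda c:[(c[0]+.5)/9-.5+310,(c[1]+.5)/9-.5+215]
def pts(q,L):
    c,s=np.cos(q[2]),np.sin(q[2]);L=np.array(L,float)
    return np.c_[q[0]+c*L[:,0]-s*L[:,1],q[1]+s*L[:,0]+c*L[:,1],L[:,2]]
def ls(obs,x0):
    def f(q): return np.concatenate([(proj(p,pts(q,[l]))-np.array([u])).ravel() for p,l,u in obs])
    r=least_squares(f,x0,loss='soft_l1');return r.x,np.round(f(r.x).reshape(-1,2),1).tolist()
E
python3 - <<'E'
from ls import *
bt=[(T,(35,65,38),ct((93,106))),(T,(35,-65,38),ct((665,93))),(T,(-35,-65,38),ct((681,400))),(T,(-35,65,38),ct((101,410)))]
bs=[(S,(-35,65,38),cs((47,350))),(S,(35,-65,38),cs((684,408))),(S,(-35,65,0),cs((45,470)))]
print(ls(bt,[575,-250,0.02]));print(ls(bs,[575,-250,0.02]));print('both',ls(bt+bs,[575,-250,.02]))
h=12
c_s=[(S,(-h,h,120),cs((452,128))),(S,(-h,-h,120),cs((540,167))),(S,(h,-h,120),cs((595,118))),(S,(h,h,120),cs((500,78))),(S,(-19,5,102),cs((457,208))),(S,(-19,-5,102),cs((497,222)))]
c_t=[(T,(h,h,120),ct((558,148))),(T,(h,-h,120),ct((668,148))),(T,(-19,5,102),ct((580,306))),(T,(-19,-5,102),ct((627,302)))]
print(ls(c_s,[576,-287,.02]));print(ls(c_t,[576,-287,.02]));print(ls(c_s+c_t,[576,-287,.02]))
c_s=[(S,(-h,h,88),cs((180,150))),(S,(-h,-h,88),cs((255,190))),(S,(h,-h,88),cs((312,148))),(S,(h,h,88),cs((240,107)))]
print('stub',ls(c_s,[576,-217,.02]))
# well sanity from stub: top crop
E
```

```text
(array([ 5.76470363e+02, -2.52421961e+02,  3.98932620e-02]), [[-0.2, -0.5], [0.1, -0.2], [0.1, 0.2], [-0.0, 0.4]])
(array([ 5.76284234e+02, -2.53901052e+02,  2.02435565e-02]), [[-0.3, -1.1], [0.9, 0.0], [-0.4, 0.6]])
both (array([ 5.76643199e+02, -2.52886180e+02,  3.60832822e-02]), [[0.1, -0.7], [0.4, -0.1], [0.3, 0.3], [0.2, 0.2], [-0.7, -1.0], [0.5, -0.6], [-0.8, 0.7]])
(array([ 5.77670418e+02, -2.89195977e+02,  6.04897467e-02]), [[-0.7, -0.5], [0.6, -0.9], [0.6, -0.8], [0.3, -0.1], [-0.5, 1.5], [-0.4, 1.6]])
(array([ 5.78092083e+02, -2.86904906e+02,  4.51071289e-02]), [[-0.3, -0.0], [0.4, -0.3], [-0.1, 0.0], [0.0, 0.3]])
(array([ 5.78387539e+02, -2.87962000e+02,  5.45137076e-02]), [[-1.1, -0.9], [0.2, -1.3], [0.2, -1.2], [-0.0, -0.5], [-0.9, 1.0], [-0.8, 1.2], [0.2, -0.1], [0.9, -0.5], [0.6, -0.1], [0.7, 0.2]])
stub (array([ 5.71929231e+02, -2.21718154e+02, -5.31827787e-02]), [[-1.0, -0.0], [0.0, -0.1], [1.2, -0.1], [-0.1, 0.3]])
```

```bash
python3 - <<'E'
import cv2,numpy as np
b=cv2.imread('pics/top0.png');cv2.imwrite('pics/topB.png',np.clip(b*1.8,0,255).astype('uint8'))
from ls import *
print('far stand',atz(T,[[158,178]],116)[0],'microscope foot approx',atz(S,[[65,160],[85,60],[170,140]],60))
E
```

```text
far stand [681.85795107 126.09230941 116.        ] microscope foot approx [[ 506.8222218   547.32190663   60.        ]
 [1146.67701078 1463.56442774   60.        ]
 [ 768.82493538  449.69307406   60.        ]]
```

View pics/topB.png

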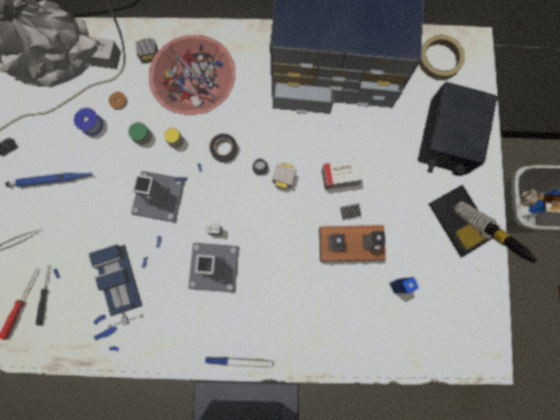

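>>> {"name": "jog_arm", "arguments": {"targets": [[0,0,-0.06,1],[0,0,-0.06,1],[0,0,-0.06,1],[0,0,-0.06,1],[0,0,-0.06,1],[0,0,-0.06,1],[0,0,-0.06,1],[0,0,-0.06,1],[0,0,-0.06,1],[0,0,-0.06,1],[0,0,-0.06,1],[0,0,-0.06,1]], "claw": -1, "force": 40}}

```text
time_s: 2.2
position: [139.9, 609.1, 281.4]
eef_rot: [0.0, 0.508, 0.861, -0.0]
ft_force: [-0.4, 1.0, 0.5]
finger_gap: 85.6
```

>>> {"name": "jog_arm", "arguments": {"targets": [[0,0,0,1],[0,0,0,1],[0,0,0,1],[0,0,0,1],[0,0,0,1],[0,0,0,1],[0,0,0,0.69]]}}

```text
time_s: 2.9
position: [139.9, 609.1, 281.3]
eef_rot: [0.0, 0.694, 0.72, -0.0]
ft_force: [-0.1, 0.7, -0.0]
finger_gap: 85.3
```

>>> {"name": "jog_arm", "arguments": {"targets": [[-0.835,0.45,0,0],[-0.835,0.45,0,0],[-0.835,0.45,0,0],[-0.835,0.45,0,0],[-0.835,0.45,0,0],[-0.835,0.45,0,0],[-0.835,0.45,0,0],[-0.835,0.45,0,0],[-0.835,0.45,0,0],[-0.835,0.45,0,0]]}}

```text
time_s: 3.9
position: [382.1, 199.3, 281.7]
eef_rot: [0.0, 0.693, 0.721, 0.001]
ft_force: [1.5, 0.4, -0.0]
finger_gap: 86.0
```

>>> {"name": "jog_arm", "arguments": {"targets": [[-0.825,0.3,0,0],[-0.825,0.3,0,0],[-0.825,0.3,0,0],[-0.825,0.3,0,0],[-0.825,0.3,0,0],[-0.825,0.3,0,0],[-0.825,0.3,0,0],[-0.825,0.3,0,0],[-0.825,0.3,0,0],[-0.825,0.3,0,0],[-0.825,0.3,0,0],[-0.825,0.3,0,0]]}}

```text
time_s: 5.1
position: [581.7, -288.2, 281.3]
eef_rot: [0.0, 0.693, 0.721, 0.0]
ft_force: [-0.2, 0.1, 0.8]
finger_gap: 85.5
```

>>> {"name": "jog_arm", "arguments": {"targets": [[0,0,0,0],[0,0,0,0]]}}

```text
time_s: 5.3
position: [581.1, -287.0, 280.6]
eef_rot: [-0.001, 0.693, 0.721, 0.0]
ft_force: [0.9, 0.3, 0.2]
finger_gap: 85.4
```

>>> {"name": "jog_arm", "arguments": {"targets": [[-0.02,-0.06,0,0],[0,0,-0.0,0],[0,0,0.5,0],[0,0,0.7,0],[0,0,0.7,0],[0,0,0.6,0],[0,0,0.3,0],[0,0,0,0]]}}

```text
time_s: 6.1
position: [576.9, -285.9, 138.8]
eef_rot: [-0.002, 0.692, 0.721, -0.0]
ft_force: [-0.0, -0.3, 1.0]
finger_gap: 85.4
```

```bash
python3 - <<'E'
from h import *
o=[]
for n in ['scene','top']:
    p=arm.capture(n);x,y=(310,180) if n=='scene' else (330,190)
    o.append(np.clip(cv2.resize(p['pixels'][y:y+110,x:x+80,::-1],None,fx=5,fy=5,interpolation=cv2.INTER_CUBIC)*(1.3 if n=='scene' else 2),0,255))
cv2.imwrite('pics/d1.png',np.hstack(o));print(arm.get_state()['position'])
E
```

```text
[ 578.96511229 -287.49170754  142.9184442 ][ WARN:0@3.794] global loadsave.cpp:1063 imwrite_ Unsupported depth image for selected encoder is fallbacked to CV_8U.
```

View pics/d1.png

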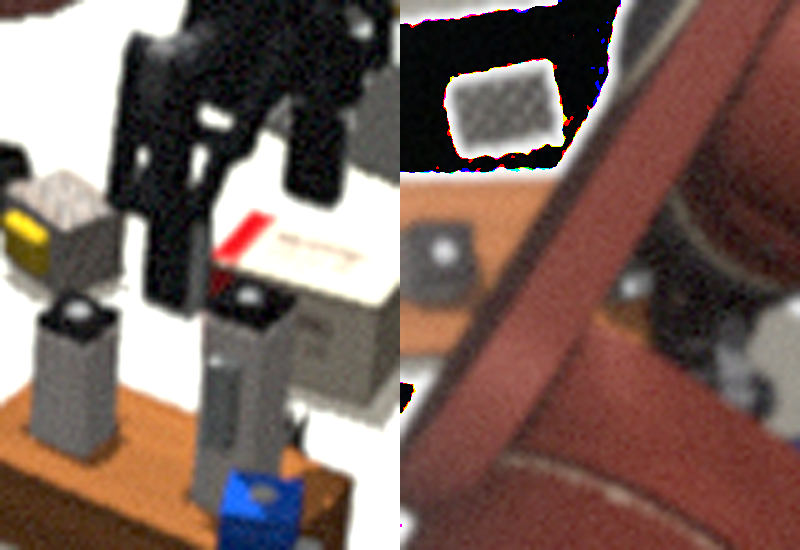

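The scene picture shows the open fingers either side of the column in x, just above its cap at about (248,295) in the crop. Next I descend and grip.

>>> {"name": "jog_arm", "arguments": {"targets": [[0,0,0.3,0],[0,0,0.25,0],[0,0,0.2,0],[0,0,0,0],[0,0,0,0]]}}

```text
time_s: 6.7
position: [578.1, -287.4, 103.2]
eef_rot: [-0.001, 0.693, 0.721, -0.0]
ft_force: [-0.1, 0.1, -0.1]
finger_gap: 85.3
```

>>> {"name": "jog_arm", "arguments": {"targets": [[0,0,0,0],[0,0,0,0],[0,0,0,0],[0,0,0,0],[0,0,0,0],[0,0,0,0],[0,0,0,0],[0,0,0,0],[0,0,0,0],[0,0,0,0]], "claw": 1, "force": 40}}

```text
time_s: 7.7
position: [578.8, -287.7, 104.4]
eef_rot: [0.001, 0.693, 0.721, 0.0]
ft_force: [1.4, 0.2, 3.7]
finger_gap: 23.6
```

```bash
python3 - <<'E'
from h import *
p=arm.capture('scene')
cv2.imwrite('pics/d2.png',np.clip(cv2.resize(p['pixels'][190:290,310:410,::-1],None,fx=6,fy=6,interpolation=cv2.INTER_CUBIC)*1.4,0,255).astype('uint8'));print(arm.get_state())
E
```

```text
{'time_s': 7.75, 'joint_positions': array([-5.76462577e-01,  2.21338111e-01,  1.67208117e+00,  2.09144751e-04,
        1.24685528e+00, -6.16659290e-01]), 'qvel': array([-0.00014001, -0.00033573, -0.00053416,  0.00014489,  0.00159329,
        0.00174891]), 'tau': array([-5.04623316e-01, -4.10434699e+01, -3.10883188e+01, -3.10996184e-01,
        5.11620976e-01,  6.38653437e-04]), 'position': array([ 578.76532146, -287.70426644,  104.36345239]), 'eef_rot': array([6.28719417e-04, 6.92777046e-01, 7.21151524e-01, 2.21107165e-04]), 'ft_force': array([1.80292266, 1.08036706, 3.58385777]), 'moment': array([ 3.45887600e-03, -4.44891375e-01,  3.74648860e-04]), 'finger_gap': 23.679694846334215}
```

View pics/d2.png

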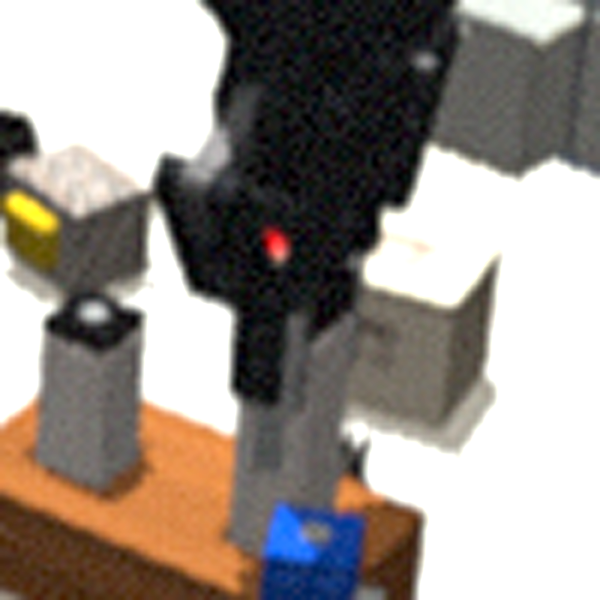

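>>> {"name": "jog_arm", "arguments": {"targets": [[0,0,-0.1,0],[0,0,-0.2,0],[0,0,-0.4,0],[0,0,-0.5,0],[0,0,-0.5,0],[0,0,-0.5,0],[0,0,-0.4,0],[0,0,-0.2,0],[0,0,0,0.68],[0,0,0,0.68],[0,0,0,0],[0,0,0,0]]}}

```text
time_s: 8.95
position: [577.6, -287.2, 242.8]
eef_rot: [-0.001, 0.726, 0.688, -0.0]
ft_force: [-0.7, 0.5, -2.1]
finger_gap: 23.3
```

```bash
python3 - <<'E'
from h import *
p=arm.capture('scene')
cv2.imwrite('pics/d3.png',np.clip(cv2.resize(p['pixels'][130:300,290:410,::-1],None,fx=3.5,fy=3.5,interpolation=cv2.INTER_CUBIC)*1.4,0,255).astype('uint8'))
s=arm.get_state();print(s['position'],s['ft_force'],s['finger_gap'],s['eef_rot'])
a,b=s['eef_rot'][1:3];th=np.arctan2(b*b-a*a,2*a*b);print(th)
d=np.array([523.0,29.8])-s['position'][:2]
print('dx,dy mm',-np.sin(th)*d[0]+np.cos(th)*d[1],np.cos(th)*d[0]+np.sin(th)*d[1])
E
```

```text
[ 577.76872152 -287.28881159  242.9374786 ] [ 0.20547257 -0.37495188 -2.81675747] 23.22664924009897 [-9.11523067e-04  7.25933502e-01  6.87764205e-01 -3.44733706e-04]
-0.05398611898694983
dx,dy mm 313.6715312884014 -71.79900941929479
```

View pics/d3.png

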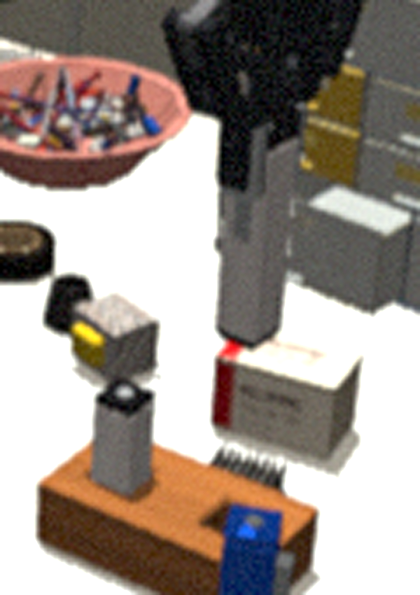

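The column is out of the block and held upright with its button flush. The stub is still in its well.

>>> {"name": "jog_arm", "arguments": {"targets": [[0.3,-0.07,0,0],[0.6,-0.14,0,0],[0.7,-0.16,0,0],[0.7,-0.16,0,0],[0.7,-0.16,0,0],[0.7,-0.16,0,0],[0.7,-0.16,0,0],[0.7,-0.16,0,0],[0.6,-0.14,0,0],[0.4,-0.09,0,0],[0.17,-0.04,0,0],[0,0,0,0]]}}

```text
time_s: 10.2
position: [523.0, 30.6, 243.8]
eef_rot: [-0.0, 0.725, 0.688, -0.0]
ft_force: [0.1, -0.7, -2.1]
finger_gap: 23.7
```

>>> {"name": "jog_arm", "arguments": {"targets": [[0,0,0,0],[0,0,0,0]]}}

```text
time_s: 10.4
position: [523.7, 28.6, 243.8]
eef_rot: [0.0, 0.727, 0.687, -0.0]
ft_force: [0.1, -0.1, -2.3]
finger_gap: 23.3
```

```bash
python3 - <<'E'
from h import *
import pickle
o=[]
for n,(x,y) in (('scene',(160,120)),('top',(150,200))):
    p=arm.capture(n);pickle.dump(p,open(n+'1.pkl','wb'))
    o.append(np.clip(cv2.resize(p['pixels'][y:y+150,x:x+100,::-1],None,fx=4,fy=4,interpolation=cv2.INTER_CUBIC)*(1.4 if n=='scene' else 1.8),0,255).astype('uint8'))
cv2.imwrite('pics/d4.png',np.hstack(o))
for i in range(3):
    s=arm.get_state();print(s['position'],s['ft_force'],s['finger_gap'],s['eef_rot'])
E
```

```text
[523.72149772  28.59705421 243.76075078] [ 0.25489113  0.10099846 -1.47896886] 23.531517322536892 [ 2.38052253e-05  7.26670264e-01  6.86986400e-01 -1.15916543e-04]
[523.72149772  28.59705421 243.76075078] [ 0.25489113  0.10099846 -1.47896886] 23.531517322536892 [ 2.38052253e-05  7.26670264e-01  6.86986400e-01 -1.15916543e-04]
[523.72149772  28.59705421 243.76075078] [ 0.25489113  0.10099846 -1.47896886] 23.531517322536892 [ 2.38052253e-05  7.26670264e-01  6.86986400e-01 -1.15916543e-04]
```

View pics/d4.png

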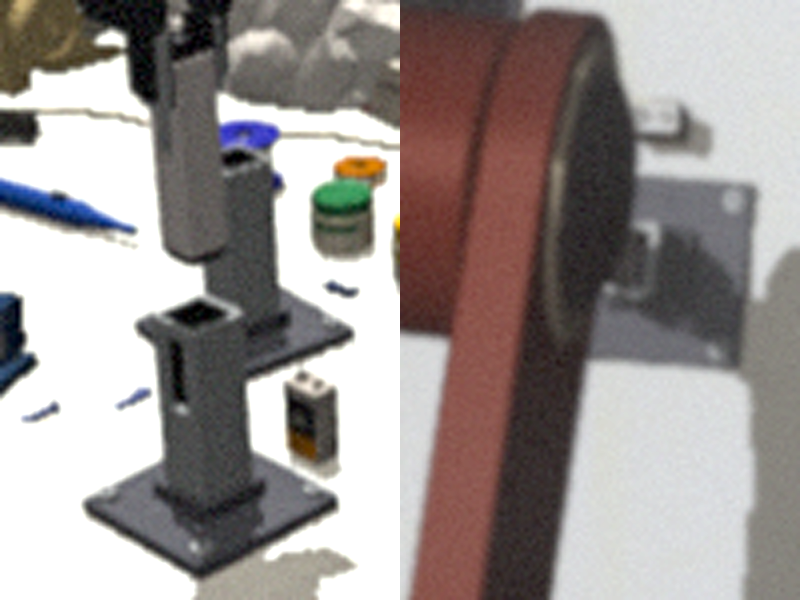

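```bash
python3 - <<'E'
from fit import *
p=pickle.load(open('scene1.pkl','rb'))
x,y,s=160,120,7
c=np.clip(cv2.resize(p['pixels'][y:y+85,x:x+90,::-1],None,fx=s,fy=s,interpolation=cv2.INTER_CUBIC)*1.4,0,255).astype('uint8')
yw=-.055
cx,cy=523.4,29.6;zb=147.5
R=np.array([[np.cos(yw),-np.sin(yw)],[np.sin(yw),np.cos(yw)]])
def line(P,col):
    q=((proj(p,P)-[x,y]+.5)*s-.5).round().astype(int)
    cv2.polylines(c,[q.reshape(-1,1,2)],False,col,1)
for a,b in((-12,-12),(-12,12),(12,-12)):
    o=R@[a,b]+[cx,cy];line([[*o,zb+6],[*o,zb+90]],(0,255,0))
for w,z in((9,zb),(12,zb+6)):
    line([[*(R@[i*w,j*w]+[cx,cy]),z] for i,j in((-1,-1),(1,-1),(1,1),(-1,1),(-1,-1))],(0,255,0))
for w in (13.2,16): line([[*(R@[i*w,j*w]+[523,29.8]),116] for i,j in((-1,-1),(1,-1),(1,1),(-1,1),(-1,-1))],(0,0,255))
cv2.imwrite('pics/d5.png',c)
E
```

```text
(no output)
```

View pics/d5.png

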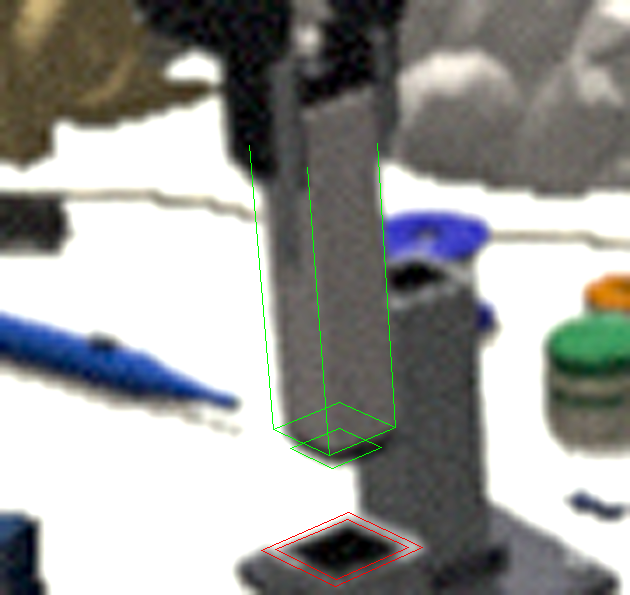

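>>> {"name": "jog_arm", "arguments": {"targets": [[0,0,0.2,0],[0,0,0.2,0],[0,0,0.15,0],[0,0,0.1,0],[0,0,0.1,0],[0,0,0.1,0],[0,0,0,0]]}}

```text
time_s: 11.2
position: [523.1, 29.6, 200.4]
eef_rot: [-0.001, 0.726, 0.688, -0.0]
ft_force: [0.7, -0.3, -1.9]
finger_gap: 23.4
```

```bash
python3 - <<'E'
from h import *
p=arm.capture('scene');x,y=165,140
cv2.imwrite('pics/d6.png',np.clip(cv2.resize(p['pixels'][y:y+80,x:x+80,::-1],None,fx=7,fy=7,interpolation=cv2.INTER_CUBIC)*1.8,0,255).astype('uint8'))
s=arm.get_state();print(s['position'],s['ft_force'],s['moment'],s['finger_gap'])
E
```

```text
[523.42193018  29.52844503 200.97099641] [-0.27429381  0.39274562 -1.58282645] [ 0.00824038 -0.01432904  0.02027525] 23.546707414900723
```

View pics/d6.png

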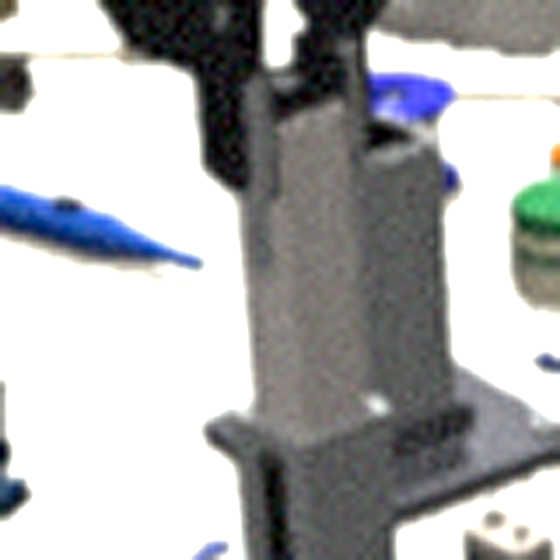

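It entered the socket with no contact force: the lower end is about 12 mm under the rim.

>>> {"name": "jog_arm", "arguments": {"targets": [[0,0,0.1,0],[0,0,0.1,0],[0,0,0.1,0],[0,0,0.1,0],[0,0,0.1,0],[0,0,0,0]]}}

```text
time_s: 11.85
position: [522.9, 29.5, 175.1]
eef_rot: [-0.001, 0.726, 0.687, -0.001]
ft_force: [-0.2, -0.3, -2.0]
finger_gap: 23.2
```

>>> {"name": "jog_arm", "arguments": {"targets": [[0,0,0.1,0],[0,0,0.1,0],[0,0,0.1,0],[0,0,0.1,0],[0,0,0,0]]}}

```text
time_s: 12.35
position: [522.9, 29.5, 155.1]
eef_rot: [-0.001, 0.726, 0.687, -0.001]
ft_force: [0.5, 0.3, -2.9]
finger_gap: 23.6
```

>>> {"name": "jog_arm", "arguments": {"targets": [[0,0,0.06,0],[0,0,0.06,0],[0,0,0.06,0],[0,0,0,0]]}}

```text
time_s: 12.75
position: [523.2, 29.5, 146.7]
eef_rot: [-0.0, 0.726, 0.687, -0.0]
ft_force: [-0.6, -0.9, -2.6]
finger_gap: 23.4
```

>>> {"name": "jog_arm", "arguments": {"targets": [[0,0,0.06,0],[0,0,0.06,0],[0,0,0.06,0],[0,0,0.06,0],[0,0,0.03,0],[0,0,0,0]]}}

```text
time_s: 13.35
position: [523.3, 29.5, 133.4]
eef_rot: [-0.0, 0.726, 0.687, -0.0]
ft_force: [1.1, 0.3, -2.9]
finger_gap: 23.1
```

```bash
python3 - <<'E'
from h import *
p=arm.capture('scene');x,y=165,140
cv2.imwrite('pics/d7.png',np.clip(cv2.resize(p['pixels'][y:y+90,x:x+80,::-1],None,fx=6,fy=6,interpolation=cv2.INTER_CUBIC)*1.8,0,255).astype('uint8'))
s=arm.get_state();print(s['position'],s['ft_force'],s['moment'],s['finger_gap'])
E
```

```text
[523.47007556  29.46486848 133.62990827] [-0.16140785  0.10044858 -1.92585448] [-0.01240736  0.0391877   0.04576038] 23.204491597660706
```

View pics/d7.png

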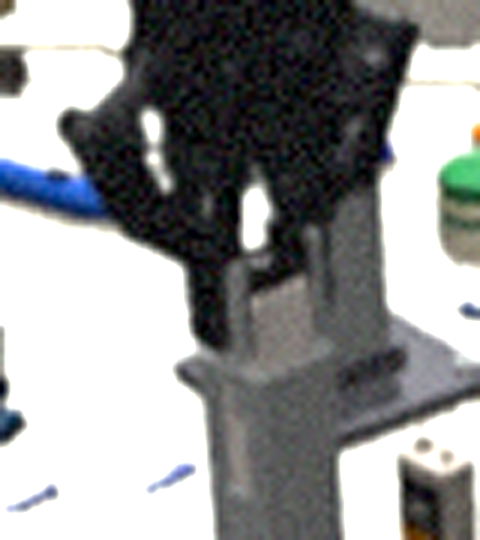

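>>> {"name": "jog_arm", "arguments": {"targets": [[0,0,0,0],[0,0,0,0],[0,0,0,0],[0,0,0,0],[0,0,0,0],[0,0,0,0]], "claw": -1}}

```text
time_s: 14.0
position: [523.6, 29.5, 133.9]
eef_rot: [0.0, 0.726, 0.687, 0.0]
ft_force: [-0.6, 0.2, 0.3]
finger_gap: 85.2
```

>>> {"name": "jog_arm", "arguments": {"targets": [[0,0,-0.2,0],[0,0,-0.4,0],[0,0,-0.4,0],[0,0,-0.2,0],[0,0,0,0]]}}

```text
time_s: 14.5
position: [524.8, 29.4, 196.3]
eef_rot: [0.002, 0.726, 0.687, 0.001]
ft_force: [1.0, -0.3, 0.3]
finger_gap: 85.3
```

>>> {"name": "jog_arm", "arguments": {"targets": [[0,0,0,0],[0,0,0,0],[0,0,0,0],[0,0,0,0],[0,0,0,0],[0,0,0,0],[0,0,0,0],[0,0,0,0],[0,0,0,0],[0,0,0,0]], "claw": 1}}

```text
time_s: 15.5
position: [523.6, 29.5, 193.9]
eef_rot: [0.0, 0.726, 0.687, 0.0]
ft_force: [-0.4, 0.5, 0.5]
finger_gap: -0.1
```

```bash
python3 - <<'E'
from h import *
p=arm.capture('scene');x,y=165,120
cv2.imwrite('pics/d8.png',np.clip(cv2.resize(p['pixels'][y:y+110,x:x+80,::-1],None,fx=5,fy=5,interpolation=cv2.INTER_CUBIC)*1.8,0,255).astype('uint8'))
s=arm.get_state();print(s['position'],s['ft_force'],s['moment'],s['finger_gap'])
E
```

```text
[523.58348332  29.47920218 193.84647678] [-0.18694591 -0.05659422  0.11453573] [0.00226602 0.02169691 0.0056529 ] -0.041288550460073785
```

View pics/d8.png

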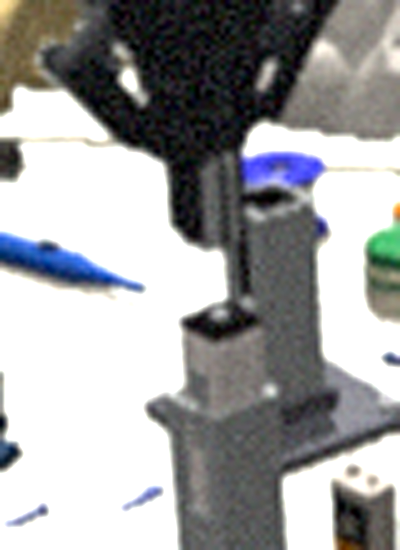

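Released, the column stays upright in the socket, sticking out about 33 mm, with the closed fingertips above its cap. Now I push it down.

>>> {"name": "jog_arm", "arguments": {"targets": [[0,0,0.2,0],[0,0,0.2,0],[0,0,0.12,0],[0,0,0,0]]}}

```text
time_s: 15.95
position: [522.4, 29.6, 165.7]
eef_rot: [-0.001, 0.726, 0.687, -0.001]
ft_force: [0.3, -0.5, -0.2]
finger_gap: 0.1
```

>>> {"name": "jog_arm", "arguments": {"targets": [[0,0,0.03,0],[0,0,0.03,0],[0,0,0.03,0],[0,0,0.03,0],[0,0,0,0]]}}

```text
time_s: 16.45
position: [523.9, 29.5, 162.4]
eef_rot: [0.0, 0.726, 0.687, 0.0]
ft_force: [-1.3, 0.1, 2.1]
finger_gap: 0.2
```

>>> {"name": "jog_arm", "arguments": {"targets": [[0,0,0.03,0],[0,0,0.03,0],[0,0,0.03,0],[0,0,0.03,0],[0,0,0,0]]}}

```text
time_s: 16.95
position: [523.7, 29.5, 155.5]
eef_rot: [0.0, 0.726, 0.687, 0.0]
ft_force: [1.0, 0.2, 1.5]
finger_gap: -0.2
```

>>> {"name": "jog_arm", "arguments": {"targets": [[0,0,0.03,0],[0,0,0.03,0],[0,0,0.03,0],[0,0,0.03,0],[0,0,0.03,0],[0,0,0.03,0],[0,0,0.03,0],[0,0,0.03,0],[0,0,0,0]]}}

```text
time_s: 17.85
position: [523.3, 29.5, 143.4]
eef_rot: [-0.0, 0.726, 0.688, -0.0]
ft_force: [1.0, -0.6, 1.9]
finger_gap: 0.0
```

>>> {"name": "jog_arm", "arguments": {"targets": [[0,0,0.02,0],[0,0,0.02,0],[0,0,0,0]]}}

```text
time_s: 18.15
position: [523.3, 29.5, 141.6]
eef_rot: [-0.0, 0.726, 0.687, -0.0]
ft_force: [0.6, -0.2, 2.4]
finger_gap: 0.1
```

```bash
python3 - <<'E'
from h import *
p=arm.capture('scene');x,y=165,140
cv2.imwrite('pics/d9.png',np.clip(cv2.resize(p['pixels'][y:y+100,x:x+80,::-1],None,fx=5,fy=5,interpolation=cv2.INTER_CUBIC)*1.8,0,255).astype('uint8'))
s=arm.get_state();print(s['position'],s['ft_force'],s['moment'],s['finger_gap'])
E
```

```text
[523.31537632  29.52651901 141.56285187] [-0.9279299   0.08971533  1.63750447] [ 0.00320793 -0.00762715  0.05520128] 0.14639445837947218
```

View pics/d9.png

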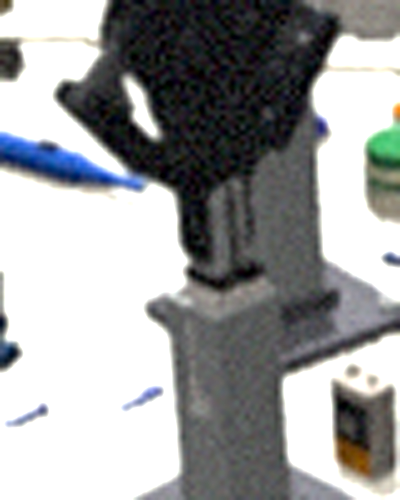

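Sliding easily, with a few millimetres still to go.

>>> {"name": "jog_arm", "arguments": {"targets": [[0,0,0.02,0],[0,0,0.02,0],[0,0,0.02,0],[0,0,0,0]]}}

```text
time_s: 18.6
position: [523.2, 29.5, 138.2]
eef_rot: [-0.0, 0.726, 0.687, -0.0]
ft_force: [0.0, 0.2, 0.4]
finger_gap: -0.2
```

>>> {"name": "jog_arm", "arguments": {"targets": [[0,0,0.01,0],[0,0,0.01,0],[0,0,0,0]]}}

```text
time_s: 18.9
position: [523.4, 29.5, 138.1]
eef_rot: [-0.0, 0.726, 0.687, -0.0]
ft_force: [-2.2, 0.1, 3.9]
finger_gap: -0.0
```

>>> {"name": "jog_arm", "arguments": {"targets": [[0,0,0.01,0],[0,0,0.01,0],[0,0,0,0]]}}

```text
time_s: 19.2
position: [523.5, 29.5, 138.0]
eef_rot: [-0.0, 0.726, 0.688, -0.0]
ft_force: [-5.7, 0.8, 9.7]
finger_gap: -0.0
```

>>> {"name": "jog_arm", "arguments": {"targets": [[0,0,-0.1,0],[0,0,-0.4,0],[0,0,-0.8,0],[0,0,-0.8,0],[0,0,-0.3,0],[0,0,0,0],[0,0,0,0]]}}

```text
time_s: 19.9
position: [523.1, 29.5, 255.2]
eef_rot: [-0.001, 0.726, 0.687, -0.001]
ft_force: [-1.2, 0.2, -0.0]
finger_gap: 0.1
```

```bash
python3 - <<'E'
from h import *
from fit import fit
p=arm.capture('scene');x,y=165,175
cv2.imwrite('pics/e1.png',np.clip(cv2.resize(p['pixels'][y:y+70,x:x+80,::-1],None,fx=8,fy=8,interpolation=cv2.INTER_CUBIC)*1.8,0,255).astype('uint8'))
cv2.imwrite('pics/e2.png',p['pixels'][:,:,::-1])
s=arm.get_state();print(s['time_s'],s['position'],s['ft_force'],s['finger_gap'])
E
```

```text
19.95 [522.56283558  29.53943799 254.16000013] [-0.75757048 -0.71150017 -1.49646501] -0.09382343971869589
```

View pics/e1.png

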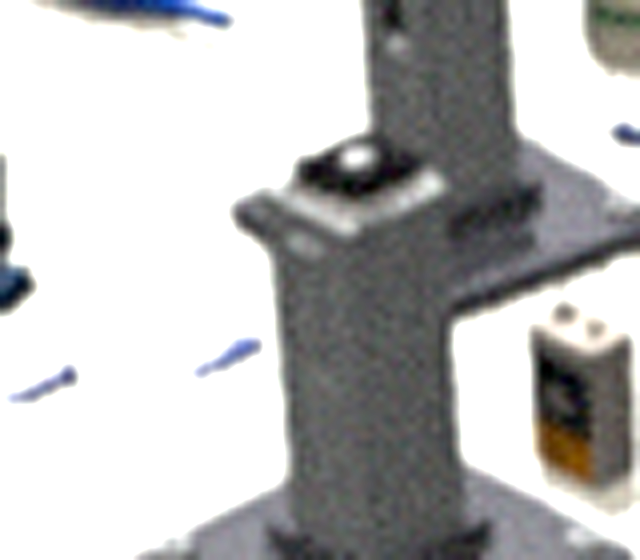

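View pics/e2.png

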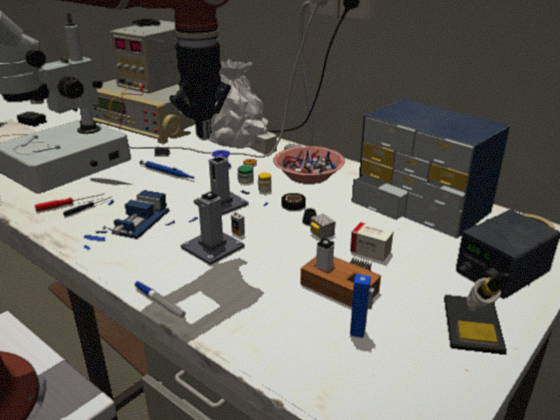

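The close crop shows the black cap standing about 8 mm proud of the rim. The button's bright top edge stands out through the slot at crop (305,243). The stub, battery and the other things are in place. I open the fingers in the air and hand in.

>>> {"name": "jog_arm", "arguments": {"targets": [[0,0,0,0],[0,0,0,0],[0,0,0,0],[0,0,0,0],[0,0,0,0],[0,0,0,0]], "claw": -1}}

```text
time_s: 20.55
position: [523.6, 29.5, 256.8]
eef_rot: [0.0, 0.726, 0.688, 0.0]
ft_force: [0.9, -0.9, 0.2]
finger_gap: 84.6
```

```bash
python3 - <<'E'
from h import *
print(arm.hand_in()); s=arm.get_state();print(s['time_s'],s['position'],s['finger_gap'])
E
```

```text
the job is handed in; nothing more can be done
None
the job is handed in; nothing more can be done
```

The column is in the socket of the rightmost stand, and I handed the job in at about 20.6 s of the 48 s allowed. No verdict was reported.

**What I did:** I gripped the grey column across its button so the button was held flush (gap about 23.5 mm). I lifted it out of the block, lowered it into the socket with the button on the slot side, let go, and pushed it down with the closed fingertips.

**Last checks:**
- **Depth:** the push met a hard stop at about 10 N with the fingertips at z ≈ 124 mm, 8 mm above the rim. That is the fully home height.
- **Button:** the last picture shows it standing out through the slot.
- **Surroundings:** by eye, the stub, battery, heat sink, transformer, carton and blue look-alike look undisturbed.
- **Gripper:** it was open and clear of everything when I handed in.

**What disagreed or was not confirmed:**
- **Camera estimates:** the first edge fits for the block and the column in the scene view were unreliable, partly because the blue part was in the way. I replaced them with corner fits, on which the two cameras agreed to about 2 mm.
- **Sliding force:** the push needed only about 2 N, less than the stated 5 to 20 N.
- **Button travel:** I judged this only by eye in the picture; I have no direct reading of it.

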